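# Seat a thread pitch comb in a lead screw and pass the go bar

## Robot

A 6-joint arm with a two-finger parallel gripper is mounted at the origin on the work surface. World frame = base frame: x ahead of the robot, y to its left, z up, the work surface at z = 0. Lengths are in m, angles in degrees, forces in N, time in s.
With the tool pointing down it reaches from about 0.35 to 0.875 m from the base axis. Payload 4.2 kg.
Tool frame: the origin (TCP) lies on the centre line of the jaws, within the pads' length; the fingertips stand 8 mm ahead of it and the grasp point (between the pads) lies 11 mm behind it; z points along the fingers, y is the line along which they close (so a half turn about z gives the same grasp; the last joint's range is limited). The gripper opens to 85 mm and grips with 20 to 120 N. Pads are 22 mm wide; open, the fingers measure 114 mm over their backs; the gripper's body (76 mm by 85 mm) begins 54 mm behind the grasp point. The pads swing forward as they close: fully open they stand 13 mm farther back than shut.
Start: joints at [-56.23, 22.042, 0.453, 0, -68.411, -14.817], TCP at [0.203, -0.591, 0.239] pointing down, gripper open.
Joint ranges: [-179.83, 179.83], [-69.29, 118.12], [-61.27, 80.66], [-181.25, 117.63], [-171.15, -9.14], [-177.46, 177.46]. Speed limits (degrees/s): [159.86, 159.86, 180, 180, 180, 180].

## Interface

Orientations are given as a 3x3 rotation matrix whose columns are the frame's x, y, z axes.
In Python, from cell import bot, fingers, monitor, viewer, ticket gives the robot as it stands. Calls block until the motion is done:
- bot.move_pose(position, orientation): joint-space move of the TCP to a pose.
- bot.move_straight(position, frame=None, feed=0.15): straight line of the TCP; frame=None keeps the orientation; feed is the mean speed in m/s.
- bot.move_joints(angles): joint-space move.
- fingers.set_gripper(opening, force=None): finger opening in m; force is the grip in N (None keeps the last); returns when the fingers have stopped.
- bot.wait(seconds).
- bot.ik(position, orientation): joint angles nearest the present ones, or None.
- monitor.observe(): the state.
- viewer.capture(name): name is "scene" or "side" or "wrist"; returns a dict with "image" (420x560x3 uint8, red, green, blue), "z_map" (420x560 float32, m along the optical axis (not along the pixel's ray), 0 where there is no reading), "K" (3x3 intrinsics, pixels), "rvec" (rotation vector, rad) and "tvec" (3), from world to camera coordinates, as OpenCV has them. Camera axes: x right, y down, z forward; pixel columns grow to the right and rows downward; lengths in m; the calibration is good to about 2 mm. The wrist camera is an equidistant fisheye: a pixel r from the principal point sees the ray r / f radians off the axis. A picture is of the moment at which its call begins.
A pose or a line that the arm cannot do raises bot.PlanningError and nothing moves.
- ticket.job_done(): hands the job in; it is judged then, once.
The state is a dict: "time_s": time; "joints": joint angles; "qvel": joint speeds; "joint_efforts": joint torques, N m; "eef_pos": TCP position; "eef_rot": TCP orientation; "wrist_force": force on the tool from outside, world axes, zero at the start; "wrist_torque": the same for the moment, N m; "finger_gap": finger opening in m; "grasp_force": force on a finger pad.
Only numpy, scipy, OpenCV 4.12 (cv2) and the standard library are available. Lean on these libraries where they do the work, as an engineer would, in place of code of your own. Each camera call takes 0.05 s, during which the arm holds its last target. There are 200 camera calls.

## Task

Check the pitch of the lead screw: lay the yellow-handled comb leaf flat on the ledge and, feeling gently for the grooves, push its teeth fully home into the screw's thread until its shoulders sit flat against the crests all along, then let go of it. Then slide the red go bar along behind the leaf from its parked end all the way to the far end of the ledge, which it can only do if the leaf sits flat, and let go. Never press the leaf hard against the screw or the bar, and leave the blue-handled leaf and the other things where they are.

Things in the scene. Friction and masses are not known exactly. Their poses are not given: they have to be found in the camera images.
- leaf: The comb leaf to use: steel plate 40 (x) x 52 (y) x 6 mm with a yellow grip tab on its middle; about 0.11 kg. Origin: middle of the plate's underside; z up, x towards the teeth. Back edge at x = -20 mm. Four teeth 12 mm apart (y = -18, -6, 6, 18 mm) stick 5.5 mm out of the +x edge, their tips at x = +25.5 mm, 4.7 mm wide at the tip, 5.8 mm at the root.
- leaf_grip (a point): Middle of the top of the yellow leaf's upright grip tab, 42 mm above its underside. The tab is 24 (leaf x) x 12 (leaf y) mm and rises 36 mm from the plate.
- leaf_shoulder (a point): Middle of the yellow leaf's shoulder edge (the straight edge between the teeth): leaf x = +20 mm, y = 0, 3 mm above the underside.
- leaf_fine: Blue-handled leaf of finer pitch (8 mm, six small teeth), otherwise the same size. Not the matching one: leave it alone.
- rest: Fixed inspection rest with a ledge and a lead screw. Origin: on the table, under its middle; z up, y along the screw, x from the ledge towards the screw. The screw's axis is at x = +50 mm, 45 mm above the table; crest radius 22 mm. It lies in two blue V-blocks at y = -96 and +96 mm. The screw is firmly held.
- ledge (a point): Top of the level ledge at the rest's origin, 42 mm above the table. The ledge reaches from rest x = -65 to +26 mm and y = -100 to +100 mm. The leaf, lying on it, may go into the screw wherever the leaf's middle is within 30 mm of y = 0. Keep pushes against the screw and the bar under 25 N.
- crest_line (a point): Near side of the screw's crests at rest x = +28 mm, y = 0, where the shoulders of a fully home leaf sit (leaf origin at x = +8 mm), 45 mm above the table. Thread from y = -65 to +65 mm, pitch 12 mm, ridges square to the axis. Crests 4.6 mm wide; grooves 6 mm deep, 7.4 mm wide at the mouth, 6.2 mm at the floor.
- bar_face (a point): Where the go bar's face runs: rest x = -13.5 mm, y = 0, on the ledge; it clears a fully home leaf's back by 1.5 mm, a prouder leaf stops it. The thread: the screw's endwise place is not measured; a leaf centred at y = 0 meets crests, being 3 to 6 mm (either way) out of step with the grooves. Teeth on crests stop 5.5 mm short; within 1.3 mm of a groove they enter; home, they have 0.8 mm play.
- bar (a joint): Travel in m of the red go bar along the rest's +y, 0 to 0.15 (hard stops), its middle at rest y = -75 mm + travel. Starts parked at 0 to 0.012; sliding friction about 2 N, stays where left. The bar is a block 42 (x) x 20 (y) x 14 mm high on the ledge.
- bar_knob (a point): Middle of the top of the go bar's upright knob, 46 mm above the ledge, at rest x = -43.5 mm; moves with the bar. The knob is 14 x 14 mm and rises 32 mm from the block.
- ring_gauge: Dark steel ring, 56 mm across, 22 mm high: bystander.
- oil: White bottle with red cap, 52 mm across, 120 mm high: bystander.
- bolt: Steel hex bolt standing on its head, 62 mm high: bystander.
- driver: Screwdriver lying down: bystander.
- pin_gauge: Brass pin 20 mm across, 70 mm high, standing: bystander.
Not all that is in view belongs to the job. What is shaped like the leaf but brown is not meant.

How it is judged:
By the outcome, as a careful person would: the job done as asked, in the order asked, and still so for the second after the job is handed in, with the robot touching nothing.
It also fails if it takes over 64 s, if anything falls off the work surface, if the arm or the gripper's body presses on something with over 40 N, if the wrist force passes 120 N, or if a joint passes its speed limit or range.

## Working session

There is one attempt and no reset: what is moved stays moved. The work goes in short steps, each a Python script; the robot and the scene stay as the last script left them, time stands still between calls to the robot, and variables do not carry over. Pictures are saved under pics/ and viewed, at most 10 in all, crops included, and the job is handed in when it is done.

```bash
ls; mkdir -p pics
cat > h.py <<'E'
import numpy as np, cv2
from cell import bot, fingers, monitor, viewer, ticket
def cap(n,f=None):
    c=viewer.capture(n)
    if f: cv2.imwrite('pics/'+f+'.png',c['image'][:,:,::-1]); np.savez('pics/'+f+'.npz',**c)
    return c
def w(c,u,v,z=None,plane=None):
    K=c['K'];R=cv2.Rodrigues(np.array(c['rvec'],float))[0];t=np.array(c['tvec'],float).ravel()
    d=np.array([(u-K[0,2])/K[0,0],(v-K[1,2])/K[1,1],1.])
    o=-R.T@t; r=R.T@d
    if plane is not None: return o+r*(plane-o[2])/r[2]
    if z is None: z=c['z_map'][int(v),int(u)]
    return o+r*z
E
python3 - <<'E'
from h import *
for n in ['scene','side']:
    c=cap(n,n+'1')
    print(n,c['K'].tolist(),c['rvec'],c['tvec'])
s=monitor.observe(); print(s['time_s'],s['wrist_force'],s['finger_gap'])
E
```

```text
pics
scene [[401.2994117809457, 0.0, 278.18660159473353], [0.0, 401.2994117809457, 209.9687488253859], [0.0, 0.0, 1.0]] [ 1.57340868  2.0201603  -0.79051975] [ 0.14950333 -0.3592666   1.50113874]
side [[445.96890331886544, 0.0, 278.91490084199563], [0.0, 445.96890331886544, 203.19337874352746], [0.0, 0.0, 1.0]] [ 2.20458425 -0.53532433  0.28357782] [-0.50853946  0.22320275  1.1428183 ]
0.1 [-0.12173389 -0.70114616 -0.25058874] 0.08568818409745162
```

View pics/scene1.png

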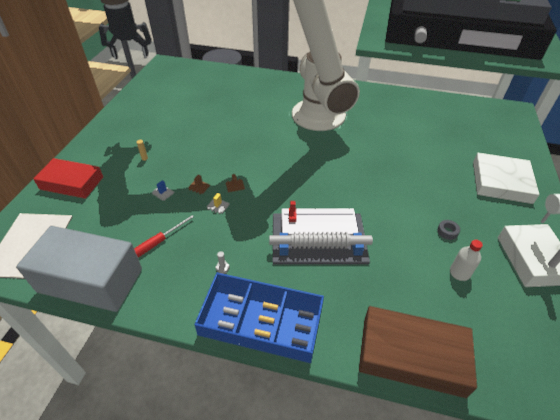

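View pics/side1.png

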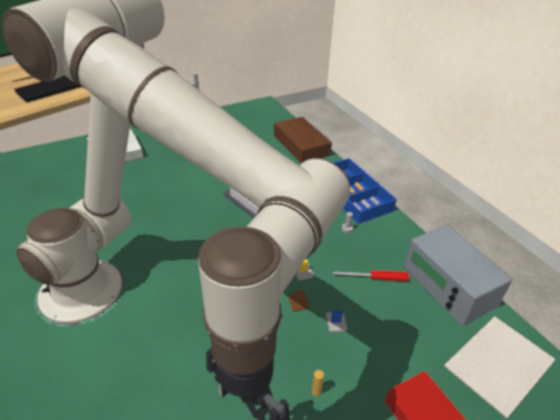

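Scene view: the yellow-handled leaf is at (217,203), the blue one at (163,189), and brown decoys at (199,184) and (235,183). The rest is around (320,235), with the red knob at (293,210). The yellow-handled one fits the description, and I'll confirm it in a crop. In the side view the arm hides the rest.

Run:
```python
from h import *
c=dict(np.load('pics/scene1.npz'))
im=c['image'][:,:,::-1]
cv2.imwrite('pics/crop1.png',cv2.resize(im[165:275,180:380],None,fx=4,fy=4,interpolation=cv2.INTER_CUBIC))
for n,u,v in [('tab',217,198),('blue',163,184),('knob',293,204)]:
    print(n,w(c,u,v),)
```

```text
tab [ 0.54929359 -0.19629962  0.04038962]
blue [ 0.5272601  -0.37391566  0.03303149]
knob [0.56165611 0.02568117 0.08567188]
```

View pics/crop1.png

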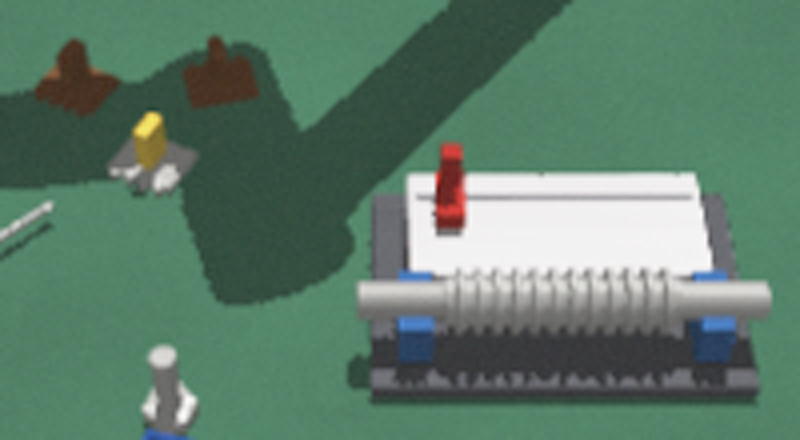

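```bash
cat >> h.py <<'E'
def Rz(a):  # tool down, tool x axis at yaw a (deg)
    c,s=np.cos(np.radians(a)),np.sin(np.radians(a))
    return np.array([[c,s,0],[s,-c,0],[0,0,-1.]])
def fray(c,u,v):
    K=c['K'];a=(u-K[0,2])/K[0,0];b=(v-K[1,2])/K[1,1];th=np.hypot(a,b)
    s=np.sin(th)/max(th,1e-9)
    return np.array([a*s,b*s,np.cos(th)])
def wf(c,u,v,plane=None):
    R=cv2.Rodrigues(np.array(c['rvec'],float))[0];t=np.array(c['tvec'],float).ravel()
    d=fray(c,u,v);o=-R.T@t;r=R.T@d
    if plane is not None: return o+r*(plane-o[2])/r[2]
    return o+r*c['z_map'][int(round(v)),int(round(u))]/d[2]
E
python3 - <<'E'
from h import *
print(monitor.observe()['eef_rot'])
p=[0.53,-0.19,0.2]
for a in (0,90,180,-90): print(a,bot.ik(p,Rz(a)))
bot.move_pose(p,Rz(0))
c=cap('wrist','w1'); print(c['K'].tolist())
p=[0.56,0.05,0.24]
bot.move_pose(p,Rz(0))
c=cap('wrist','w2'); cap('scene','scene2')
print(monitor.observe()['time_s'])
E
```

```text
[[-9.45847097e-01 -3.24611587e-01 -7.66199932e-04]
 [-3.24612465e-01  9.45845324e-01  1.83595289e-03]
 [ 1.28735043e-04  1.98524876e-03 -9.99998021e-01]]
0 [ -3.23378856  17.86023168 -11.77592224   0.         -60.36384607
  93.23378856]
90 [  -3.23378856   17.86023168  -11.77592224    0.          -60.36384607
 -176.76621144]
180 [ -3.23378856  17.86023168 -11.77592224   0.         -60.36384607
 -86.76621144]
-90 [ -3.23378856  17.86023168 -11.77592224   0.         -60.36384607
   3.23378856]
[[325.19226210127806, 0.0, 280.549852506728], [0.0, 325.19226210127806, 211.32824709551758], [0.0, 0.0, 1.0]]
3.1
```

View pics/w1.png

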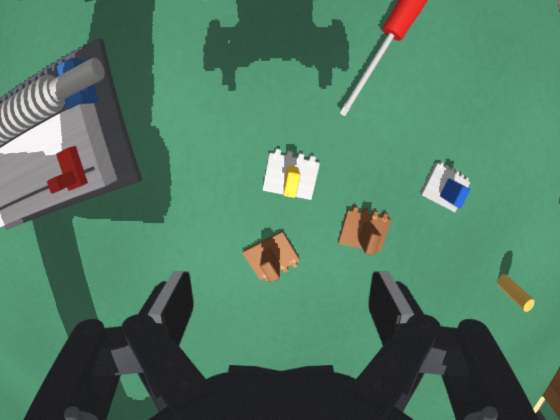

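View pics/w2.png

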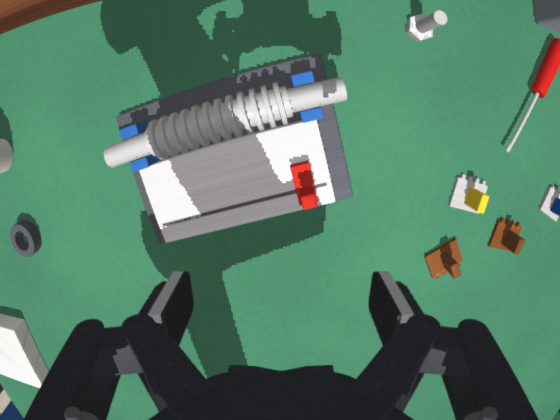

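The leaf is at (291,177) in w1, teeth up towards world +x, turned slightly; its tab is yellow, while blue (450,190) and the browns (270,255), (365,230) are not it. In w2 the rest is turned a little, with the screw away from the robot and the red bar at (304,186).

```bash
cat >> h.py <<'E'
def cloud(c):
    v,u=np.mgrid[0:420,0:560]
    K=c['K'];a=(u-K[0,2])/K[0,0];b=(v-K[1,2])/K[1,1];th=np.hypot(a,b);s=np.sinc(th/np.pi)/1.0
    s=np.where(th<1e-9,1,np.sin(th)/np.maximum(th,1e-9))
    d=np.stack([a*s,b*s,np.cos(th)],-1)
    P=d*(c['z_map']/d[...,2])[...,None]
    R=cv2.Rodrigues(np.array(c['rvec'],float))[0];t=np.array(c['tvec'],float).ravel()
    W=(P-t)@R; W[c['z_map']<=0]=np.nan
    return W
def rect(X):
    (a,b),(s,t),g=cv2.minAreaRect((X[:,:2]*1000).astype(np.float32)); return np.round([a,b,s,t,g],1)
E
python3 - <<'E'
from h import *
c=dict(np.load('pics/w1.npz'));W=cloud(c);hsv=cv2.cvtColor(c['image'],cv2.COLOR_RGB2HSV).astype(int)
box=np.zeros((420,560),bool);box[135:215,250:330]=1
ye=box&(hsv[...,0]>18)&(hsv[...,0]<35)&(hsv[...,1]>150)
top=ye&(W[...,2]>.037); print('tab top',top.sum(),np.nanmean(W[top],0),rect(W[top]), 'floor z',np.nanmedian(W[box][:,2]))
pl=box&(hsv[...,1]<60)&(W[...,2]<.014)&(W[...,2]>.002); print('plate',pl.sum(),np.nanmean(W[pl],0),rect(W[pl]))
im=c['image'][135:215,240:340,::-1]
a=cv2.resize(im,None,fx=7,fy=7,interpolation=cv2.INTER_CUBIC)
c=dict(np.load('pics/w2.npz'));W=cloud(c);hsv=cv2.cvtColor(c['image'],cv2.COLOR_RGB2HSV).astype(int)
box=np.zeros((420,560),bool);box[40:250,100:360]=1
red=box&((hsv[...,0]<8)|(hsv[...,0]>172))&(hsv[...,1]>150)
k=red&(W[...,2]>.078);print('knob',k.sum(),np.nanmedian(W[k],0),rect(W[k]))
b=red&(W[...,2]>.048)&(W[...,2]<.062);print('bar',b.sum(),np.nanmean(W[b],0),rect(W[b]))
l=box&(abs(W[...,2]-.042)<.003)&(hsv[...,1]<60)
l=cv2.morphologyEx(l.astype(np.uint8),cv2.MORPH_OPEN,np.ones((5,5)))>0
print('ledge',l.sum(),np.nanmedian(W[l],0),rect(W[l]))
s=box&(W[...,2]>.055)&(W[...,2]<.075)&~red;P=W[s];P=P[P[:,0]>.56]
print('screw',s.sum(),P[:,2].max(),P[:,2].min(),rect(P),cv2.fitLine(P[:,:2].astype(np.float32),cv2.DIST_HUBER,0,.01,.01).ravel())
cv2.imwrite('pics/cr2.png',np.vstack([a,]))
cv2.imwrite('pics/cr3.png',cv2.resize(c['image'][70:250,100:360,::-1],None,fx=3,fy=3,interpolation=cv2.INTER_CUBIC))
E
```

```text
tab top 302 [ 0.53921237 -0.19975587  0.04112194] [ 538.6 -199.7   11.2   23.8   78.7] floor z -0.00014538826102307358
plate 1619 [ 0.54147778 -0.20021495  0.00527863] [ 540.5 -200.7   52.5   45.2   78.6]
knob 246 [0.55536478 0.02437419 0.08722459] [554.   23.9  14.1  14.   14.5]
bar 525 [0.56910688 0.028009   0.0555019 ] [563.2  26.3  40.9  19.   14.7]
ledge 13866 [0.56226516 0.09834179 0.04142095] [559.1  99.1  91.9 200.8  14.4]
screw 5596 0.06858333229946517 0.05500144468491225 [605.6 112.5 102.7 259.    3.8] [ 0.24300244 -0.97002566  0.63144124  0.09627648]
```

View pics/cr2.png

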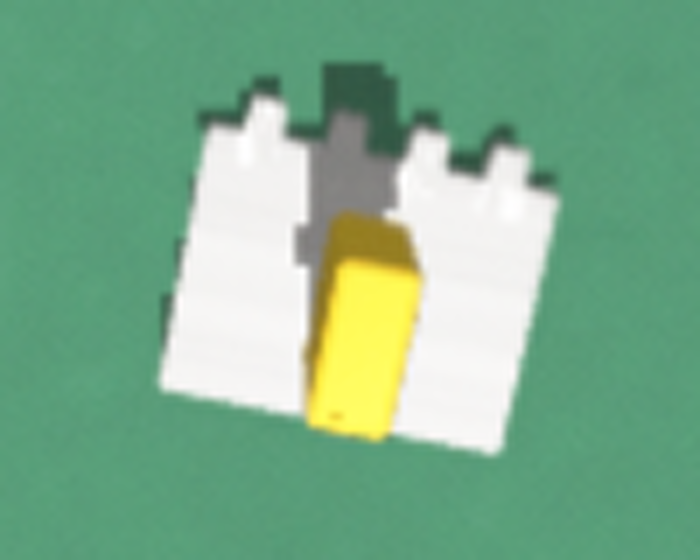

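View pics/cr3.png

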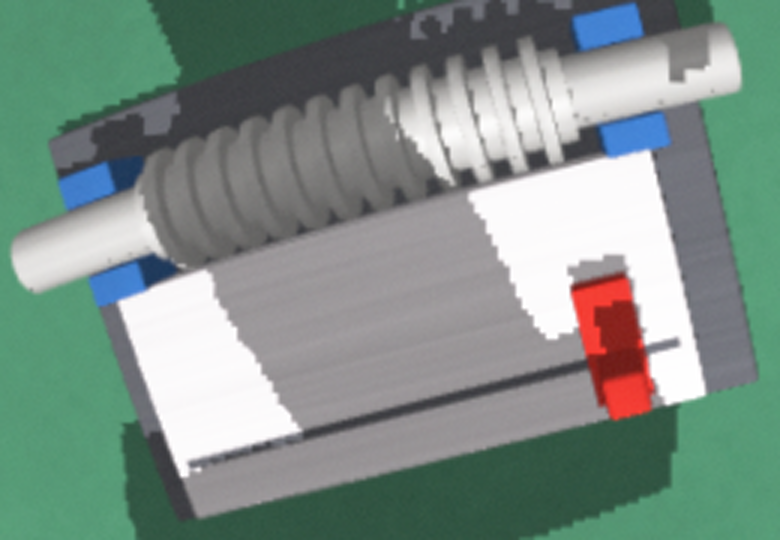

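Crop 2 confirms the yellow leaf: four coarse teeth towards +x, yaw about -11.3°. Crop 3 shows the ledge with the bar at its -y end. The ledge rectangle measures 92x201 mm, so the rest origin is near (0.578, 0.104) at yaw 14.4°, and the knob comes out at rest x = -43.2 mm as it should.

I'll estimate the thread phase from the depth, then pick.

```bash
cat >> h.py <<'E'
YAW=14.4;O=np.array([.578,.104,0.])
_c,_s=np.cos(np.radians(YAW)),np.sin(np.radians(YAW))
RR=np.array([[_c,-_s,0],[_s,_c,0],[0,0,1.]])
def r2w(x,y,z): return O+RR@np.array([x,y,z])/1000   # rest mm -> world m
def w2r(p): return (np.asarray(p)-O)@RR*1000
def st(bias=0):
    s=monitor.observe(); return s['time_s'],w2r(s['eef_pos']).round(2),(RR.T@np.array(s['wrist_force'])-bias).round(2),s['finger_gap'],s['grasp_force']
E
python3 - <<'E'
from h import *
c=dict(np.load('pics/w2.npz'));P=w2r(cloud(c).reshape(-1,3))
m=(abs(P[:,0]-48)<10)&(abs(P[:,1])<62)&(P[:,2]>40);Q=P[m]
r=np.hypot(Q[:,0]-50,Q[:,2]-45)
for lo,hi in((-62,-20),(-20,20),(20,62)):
    k=(Q[:,1]>lo)&(Q[:,1]<hi); ph=np.mod(Q[k,1],12).astype(int)
    print([round(float(np.median(r[k][ph==i])),1) for i in range(12)], np.degrees(np.angle(np.sum((r[k]-r[k].mean())*np.exp(2j*np.pi*Q[k,1]/12))))/30)
fingers.set_gripper(.045,20)
p=np.array([.5395,-.2,.10]); bot.move_pose(p,Rz(-11.3))
bot.wait(.2);s=st();print(s)
bot.move_straight([.5395,-.2,.019])
s0=st();fingers.set_gripper(0.,30);bot.wait(.2);print(s0,st())
bot.move_straight([.5395,-.2,.12]);print(st())
E
```

```text
[15.4, 19.5, 21.0, 21.1, 21.0, 21.0, 16.6, 15.3, 15.4, 15.3, 15.2, 15.3] 3.8731542862783486
[15.8, 19.0, 21.3, 21.0, 21.1, 20.8, 20.7, 15.5, 15.5, 15.4, 15.4, 15.4] 4.102059014127361
[16.0, 19.0, 20.9, 21.0, 20.9, 21.0, 20.6, 16.1, 15.7, 15.4, 15.4, 15.4] 4.123865082530022
(4.8833, array([-111.76, -284.08,  100.87]), array([-0.36, -0.1 ,  0.33]), 0.04473134756709011, 0.0)
(5.575, array([-112.14, -285.06,   19.63]), array([0.15, 0.04, 1.57]), 0.04499916468329442, 0.0) (6.1667, array([-112.09, -285.18,   20.19]), array([-0.39,  0.86,  5.32]), 0.011466558555299836, 31.13547921180725)
(6.9917, array([-113.81, -284.43,  118.84]), array([ 0.46,  0.22, -1.64]), 0.011539914446898315, 30.140773057937622)
```

Run:
```python
from h import *
bot.move_straight([.5395,-.2,.135])
bot.move_pose(r2w(-3,4.1,130),Rz(14.4))
bot.move_straight(r2w(-3,4.1,66)); bot.wait(.3)
b=np.array(st()[2]); print(st())
z=66
while z>59.5:
    z-=.4; bot.move_straight(r2w(-3,4.1,z),feed=.01); bot.wait(.05)
    s=st(b)
    if s[2][2]>2: break
print(z,s)
cap('wrist','w3'); 
fingers.set_gripper(.016); bot.wait(.2); print(st()); fingers.set_gripper(0.,20); bot.wait(.2); print(st())
c=cap('wrist','w4')
W=w2r(cloud(c).reshape(-1,3)).reshape(420,560,3);hsv=cv2.cvtColor(c['image'],cv2.COLOR_RGB2HSV).astype(int)
m=(abs(W[...,2]-48)<1.8)&(W[...,0]>-30)&(W[...,0]<26)&(abs(W[...,1])<40);print(m.sum(),rect(W[m]/1000))
cv2.imwrite('pics/w4c.png',cv2.resize(c['image'][60:420,130:430,::-1],None,fx=1.6,fy=1.6))
```

```text
(9.3, array([-2.59,  4.15, 66.81]), array([-0.5 ,  0.65, -1.02]), 0.011479361852963804, 30.14593541622162)
61.59999999999999 (12.6, array([-2.86,  4.12, 62.16]), array([-1.06, -0.46,  7.82]), 0.011569419922235426, 31.051424145698547)
(13.075, array([-3.07,  4.04, 61.3 ]), array([ 0.04,  0.34, -0.5 ]), 0.01563448149054255, 0.0)
(13.4917, array([-3.16,  4.08, 61.44]), array([-0.6 ,  0.74, -0.8 ]), 0.011633413420792323, 22.43151605129242)
3457 [ 0.7  5.  52.6 41.5 90. ]
```

View pics/w4c.png

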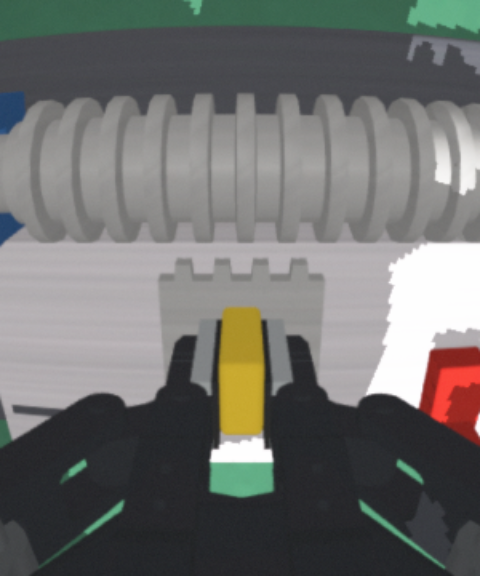

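The leaf lies flat and square. Its middle (crop u=241.5) is about 4.5 px, or 1.2 mm, to the +y side of the crest at u=246 that should face it. I'll shift to y≈3.0 and feel forward.

```bash
cat >> h.py <<'E'
def push(x,y,z,xmax,b,lim=4,step=.4):
    s=st(b)
    while x<xmax:
        x+=step; bot.move_straight(r2w(x,y,z),feed=.012); bot.wait(.04)
        s=st(b)
        if s[2][0]<-lim: break
    print('push',round(x,2),y,s); return x,s
E
python3 - <<'E'
from h import *
bot.move_straight(r2w(-3,3.0,61.7),feed=.01); bot.wait(.3)
s=[st()[2]]
for i in range(3): bot.wait(.05); s.append(st()[2])
b=np.mean(s,0);print(b,st())
x=-3
for xm in (0,2,4,6,8,10,12):
    x,s=push(x,3.0,61.7,xm,b)
    if s[2][0]<-4: break
E
```

```text
[ 0.035   0.2825 -0.8325] (14.25, array([-3.  ,  3.02, 61.7 ]), array([ 0.02,  0.03, -1.68]), 0.01154488883418126, 22.42495447397232)
push 0.2 3.0 (16.5833, array([ 0.19,  2.99, 61.68]), array([-0.32,  0.32, -0.58]), 0.011529610953827743, 22.4248668551445)
push 2.2 3.0 (18.0417, array([ 2.18,  2.99, 61.68]), array([ 0.69, -0.3 ,  0.28]), 0.01148130818447482, 22.425395250320435)
push 4.2 3.0 (19.5, array([ 4.22,  3.01, 61.69]), array([-0.06, -0.33, -1.36]), 0.011449339814348276, 22.425194084644318)
push 6.2 3.0 (20.9583, array([ 6.2 ,  3.  , 61.69]), array([ 0.15, -0.82,  0.03]), 0.011412585636485822, 22.42561250925064)
push 8.2 3.0 (22.4167, array([ 8.22,  3.01, 61.71]), array([-0.47,  0.19, -0.92]), 0.011781393943283104, 22.42534250020981)
push 10.2 3.0 (23.875, array([ 9.36,  2.93, 61.55]), array([-5.51,  0.81,  1.74]), 0.011898857468086737, 22.799621522426605)
```

Run:
```python
from h import *
fingers.set_gripper(.03); bot.wait(.1); print(st())
bot.move_straight(r2w(9.3,3.0,100)); 
bot.move_pose(r2w(-43.5,-71.6,125),Rz(14.4)); bot.wait(.2)
c=cap('wrist','w5'); cap('scene','s5'); print(st())
W=w2r(cloud(c).reshape(-1,3)).reshape(420,560,3);hsv=cv2.cvtColor(c['image'],cv2.COLOR_RGB2HSV).astype(int)
ye=(hsv[...,0]>18)&(hsv[...,0]<35)&(hsv[...,1]>150)&(abs(W[...,2]-84)<4)&(abs(W[...,1])<40);print('tab',ye.sum(),rect(W[ye]/1000))
m=(abs(W[...,2]-48)<2)&(W[...,0]>-25)&(W[...,0]<27)&(abs(W[...,1]-3)<30);print('plate',m.sum(),rect(W[m]/1000))
red=((hsv[...,0]<8)|(hsv[...,0]>172))&(hsv[...,1]>150)&(abs(W[...,2]-88)<4)&(W[...,1]<0)
print('knob',red.sum(),rect(W[red]/1000))
cv2.imwrite('pics/w5c.png',cv2.resize(c['image'][0:400,0:560,::-1],None,fx=1.4,fy=1.4))
```

```text
(24.2917, array([10.78,  3.08, 61.86]), array([-0.38, -0.31, -0.33]), 0.02987984797224153, 0.0)
(25.4667, array([-43.22, -70.97, 124.41]), array([ 0.15,  0.77, -0.48]), 0.030235019866094896, 0.0)
tab 751 [ 8.5  3.1 23.2 11.9  0.3]
plate 2594 [ 7.3  3.8 52.9 39.4 90. ]
knob 491 [-42.7 -71.9  13.7  13.4   0.1]
```

View pics/w5c.png

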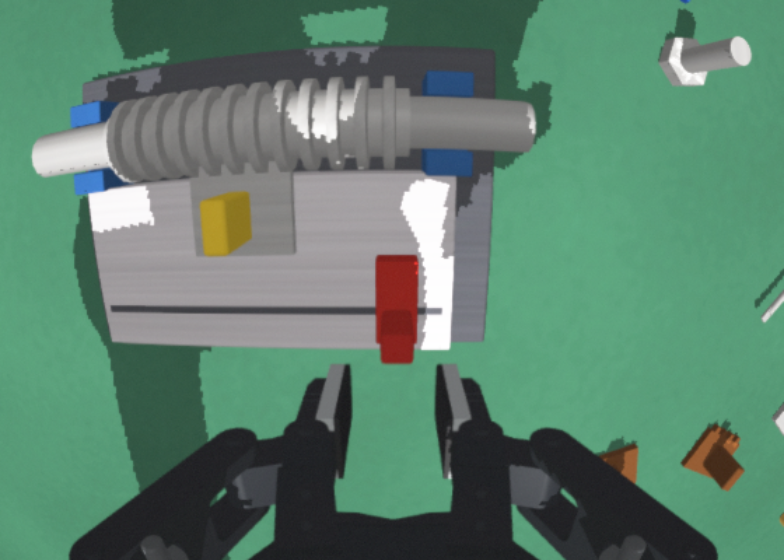

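The leaf is home: tab centre at rest x≈8.5 mm, turned 0.3°, teeth sunk at crop (243,180). The knob is at rest (-42.7,-71.9). Next I'll grip the knob and slide the bar, watching the force.

Run:
```python
from h import *
bot.move_straight(r2w(-43.3,-71.7,68)); bot.wait(.2)
fingers.set_gripper(0.,20); bot.wait(.2)
b=st()[2]; print(st())
y=-71.7; mx=0
while y<77:
    step=3 if y<70 else .6
    y+=step; bot.move_straight(r2w(-43.3,y,68),feed=.04 if step>1 else .015)
    s=st(b); mx=min(mx,s[2][1])
    if s[2][1]<-9: print('stop');break
print(y,s,mx)
```

```text
(26.675, array([-42.79, -71.75,  68.92]), array([-1.75,  1.08,  5.48]), 0.01355876218020548, 24.839724004268646)
stop
76.49999999999996 (40.425, array([-42.8 ,  74.29,  68.91]), array([  3.93, -10.3 ,  -0.56]), 0.013777134053283482, 24.778497219085693) -10.3
```

Run:
```python
from h import *
fingers.set_gripper(.035); bot.wait(.1)
bot.move_straight(r2w(-43.3,74.5,140)); bot.move_pose(r2w(-60,20,190),Rz(14.4)); bot.wait(.2)
c=cap('wrist','w6'); print(st())
W=w2r(cloud(c).reshape(-1,3)).reshape(420,560,3);hsv=cv2.cvtColor(c['image'],cv2.COLOR_RGB2HSV).astype(int)
ye=(hsv[...,0]>18)&(hsv[...,0]<35)&(hsv[...,1]>150)&(abs(W[...,2]-84)<4)&(abs(W[...,1])<40);print('tab',ye.sum(),rect(W[ye]/1000))
red=((hsv[...,0]<8)|(hsv[...,0]>172))&(hsv[...,1]>150)&(abs(W[...,2]-88)<4)&(abs(W[...,1])<100)
print('knob',red.sum(),rect(W[red]/1000))
```

```text
(42.15, array([-60.41,  20.42, 188.67]), array([-0.64, -0.06, -0.88]), 0.034794809058082375, 0.0)
tab 474 [ 7.8  3.7 23.1 11.1  0.6]
knob 293 [-42.5  74.   13.2  13.2   1.1]
```

View pics/w6.png

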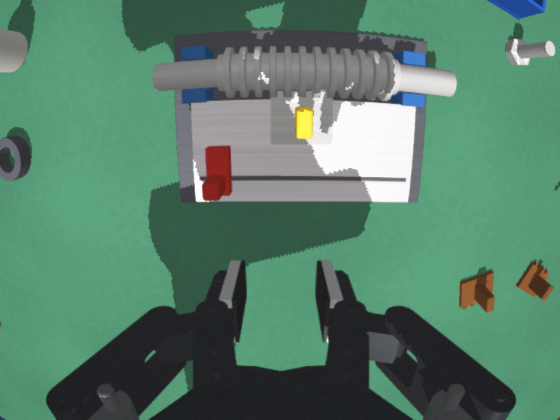

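The bar is at the far end (217,172), the leaf is still home at (303,122), and the gripper is clear of everything.

```bash
python3 -c "
from h import *
print(ticket.job_done())"
```

```text
the job is handed in; nothing more can be done
None
```

The yellow leaf is fully home in the thread and released, and the red bar is at its far-end stop and released. It was handed in at about 42 s, with pushes never above about 10 N; no verdict came back.

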